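# Complete the cell set and open the torch of unknown thread

### The job

Get the torch ready for loading: first complete its set of four cells by standing the two loose spares upright in the empty wells of the battery block, leaving the cells already there and the other things on the desk alone. Then unscrew the torch's tail cap, whose thread may be right- or left-handed, so try it both ways, and lift it off. Finish with the cap still held, motionless, in the gripper, with its rim at least 3 cm above the top of the torch's bare neck.

Things in the scene. Friction and masses are not known exactly. Their poses are not given: they have to be found in the camera images.
- cell_1: C-size battery cell, one of four identical ones: upright cylinder 26 mm across and 48 mm tall with a 9 mm wide, 2 mm high nub on top, 65 g. Origin: centre of its underside, z up along its axis. Two of the four cells already stand in wells; the other two are loose spares standing on the desk.
- cell_2: C-size battery cell, one of four identical ones: upright cylinder 26 mm across and 48 mm tall with a 9 mm wide, 2 mm high nub on top, 65 g. Origin: centre of its underside, z up along its axis. Two of the four cells already stand in wells; the other two are loose spares standing on the desk.
- cell_3: C-size battery cell, one of four identical ones: upright cylinder 26 mm across and 48 mm tall with a 9 mm wide, 2 mm high nub on top, 65 g. Origin: centre of its underside, z up along its axis. Two of the four cells already stand in wells; the other two are loose spares standing on the desk.
- cell_4: C-size battery cell, one of four identical ones: upright cylinder 26 mm across and 48 mm tall with a 9 mm wide, 2 mm high nub on top, 65 g. Origin: centre of its underside, z up along its axis. Two of the four cells already stand in wells; the other two are loose spares standing on the desk.
- well_1: one of four identical round open-topped wells (39 mm outside, 31 mm inside, 20 mm deep, walls 4 mm) in a row, 48 mm from centre to centre, on the grey battery block (56 mm by 204 mm base, 6 mm thick, fixed). Origin: centre of the well's floor, 6 mm above the desk; y along the row, z up. A cell may stand in it already; which wells are empty, and the order of the numbers along the row, change each time.
- well_2: one of four identical round open-topped wells (39 mm outside, 31 mm inside, 20 mm deep, walls 4 mm) in a row, 48 mm from centre to centre, on the grey battery block (56 mm by 204 mm base, 6 mm thick, fixed). Origin: centre of the well's floor, 6 mm above the desk; y along the row, z up. A cell may stand in it already; which wells are empty, and the order of the numbers along the row, change each time.
- well_3: one of four identical round open-topped wells (39 mm outside, 31 mm inside, 20 mm deep, walls 4 mm) in a row, 48 mm from centre to centre, on the grey battery block (56 mm by 204 mm base, 6 mm thick, fixed). Origin: centre of the well's floor, 6 mm above the desk; y along the row, z up. A cell may stand in it already; which wells are empty, and the order of the numbers along the row, change each time.
- well_4: one of four identical round open-topped wells (39 mm outside, 31 mm inside, 20 mm deep, walls 4 mm) in a row, 48 mm from centre to centre, on the grey battery block (56 mm by 204 mm base, 6 mm thick, fixed). Origin: centre of the well's floor, 6 mm above the desk; y along the row, z up. A cell may stand in it already; which wells are empty, and the order of the numbers along the row, change each time.
- torch: black plastic torch standing lens down, tail up, in a 90 mm square, 24 mm high wooden stand, all fixed to the desk: head 56 mm across up to 50 mm above the desk, then a barrel 41 mm across up to 115 mm, cap on top. Origin: on the torch's axis at desk height, z up. Under the cap is an aluminium neck with the quick thread.
- neck_top (a point): centre of the flat top of the torch's neck, 144 mm above the desk, hidden in the cap at first (z up).
- cap: black plastic tail cap of the torch: round, ribbed, 45 mm across, 34 mm tall, closed flat top, about 40 g, held by its quick thread. Origin: centre of its open lower rim, z up to its closed top; on the torch the rim is 116 mm and the top 150 mm above the desk. Whether it opens clockwise or anticlockwise changes each time and cannot be seen. A gripper that turns on past a stop just slips round it.
- cap_rim (a point): the cap's origin point. Thread: the right way the cap turns freely about its z, is free to lift from about 50 degrees on and meets an end stop at about 68, staying at the same height until lifted; the wrong way it stops within 10 to 25 degrees and cannot be lifted. Pressed hard against a stop it jams: ease back a few degrees before lifting.
- punch: bystander: grey steel hole punch, 110 x 55 x 60 mm, loose. Origin: centre of its underside.
- tin: bystander: aluminium pencil tin, 72 mm across, 95 mm tall, pencils standing up to 150 mm, loose. Origin: centre of its underside.
- paperweight: bystander: round domed glass paperweight, 72 mm across, 44 mm tall, loose. Origin: centre of its underside.
There are look-alikes about, which are no part of the job. What is shaped like the cell_3 but pink is not meant. What is shaped like the cell_4 but orange is not meant.

How it is judged (in metres and radians):
On the way, in this order (a step that is already met when the one before it is completed fails the run):
1. all four wells hold an upright cell, the spares let go ((((distance between cell_3 and well_3 below 0.007 m and angle between cell_3's own z axis and vertical below 0.15 rad) and (distance between cell_4 and well_4 below 0.007 m and angle between cell_4's own z axis and vertical below 0.15 rad)) or ((distance between cell_3 and well_4 below 0.007 m and angle between cell_3's own z axis and vertical below 0.15 rad) and (distance between cell_4 and well_3 below 0.007 m and angle between cell_4's own z axis and vertical below 0.15 rad))) and distance between cell_1 and well_1 below 0.007 m and angle between each of cell_1, cell_2's own z axis and vertical below 0.15 rad and distance between cell_2 and well_2 below 0.007 m and contact force between the fingers and cell_3 below 0.1 N and contact force between the fingers and cell_4 below 0.1 N and linear speed of each of cell_1, cell_2, cell_3, cell_4 below 0.03 m/s), for 0.2 s.
2. the cap is lifted off and held in the fingers, rim more than 30 mm above the neck's top (z of cap_rim in the frame of neck_top above 0.03 m and contact force between the fingers and cap above 0.5 N and contact force between cap and torch below 0.05 N), for 0.2 s.
At the end, for the whole second after the job is handed in: Each well holds one upright cell on its floor (origin within 7 mm of the well's, tilt under 0.15 rad), released and at rest; the cap is held still by the fingers, touching the torch nowhere, its rim more than 30 mm higher than the top of the torch's neck (all of step 1 and all of step 2 and linear speed of cap below 0.03 m/s); the arm keeps its last pose, push and grip.
It fails at once if the punch is disturbed (moved more than 20 mm) (distance of punch from where it was at the start of the episode above 0.02 m).
It fails at once if the tin is disturbed (moved more than 20 mm) (distance of tin from where it was at the start of the episode above 0.02 m).
It fails at once if the paperweight is disturbed (moved more than 20 mm) (distance of paperweight from where it was at the start of the episode above 0.02 m).
It fails at once if a cell that was already in its well is taken out or pushed about (moved more than 12 mm) (distance of cell_1 from where it was at the start of the episode above 0.012 m).
It fails at once if a cell that was already in its well is taken out or pushed about (moved more than 12 mm) (distance of cell_2 from where it was at the start of the episode above 0.012 m).
It also fails if it takes over 64 s, if anything falls off the work surface, if the arm or the gripper's body presses on something with over 40 N, if the wrist force passes 120 N, or if a joint passes its speed limit or range.

### The arm

A 6-joint arm with a two-finger parallel gripper is mounted at the origin on the work surface. World frame = base frame: x ahead of the robot, y to its left, z up, the work surface at z = 0. Lengths are in mm, angles in rad, forces in N, time in s.
With the tool pointing down it reaches from about 350 to 875 mm from the base axis. Payload 4.2 kg.
Tool frame: the origin (TCP) lies midway between the tips of the shut fingers; the grasp point (between the pads) lies 19 mm behind it (arm.grasp_offset is the distance from the TCP to the grasp point, in mm); z points along the fingers, y is the direction in which the jaws open and shut (so a half turn about z gives the same grasp; the last joint's range is limited). The gripper opens to 85 mm and grips with 20 to 120 N. Pads are 22 mm wide; open, the fingers measure 114 mm over their backs; the gripper's body (76 mm by 85 mm) begins 54 mm behind the grasp point. The pads swing forward as they close: fully open they stand 13 mm farther back than shut.
Start: joints at [-0.87, 0.385, 0.008, 0, -1.194, -0.259], TCP at [267.241, -564.961, 231.312] pointing down, gripper open.
Joint ranges: [-3.14, 3.14], [-1.21, 2.06], [-1.07, 1.41], [-3.16, 2.05], [-2.99, -0.16], [-3.1, 3.1]. Speed limits (rad/s): [2.79, 2.79, 3.14, 3.14, 3.14, 3.14].

### API

Orientations are given as a unit quaternion [x, y, z, w].
In Python, from bench import arm gives the robot as it stands.
- The arm moves only by the tool move_arm, never from a script. Its argument "moves" is a list of rows, each an object with "gripper": the gripper's target within -1 to 1 (fully open at 1, half-way at 0, shut at -1); "xyz": the shift along the tool's x, y, z in cm, a list of three; "angular": the turn, a rotation vector about the tool's x, y, z in rad, a list of three. In form: [{"gripper": gripper, "xyz": [dx, dy, dz], "angular": [wx, wy, wz]}, ...]. A call has 1 to 10 rows; each row is the pose to reach, as a shift and turn from the pose commanded when the call began, along the tool's axes at that moment; what a row does not reach only later rows make up. A row lasts 1/8 s, in which the tool goes at most 62.5 mm and 10.7 degrees, less where a joint would pass 70% of its speed; a pose out of reach is approached as far as the arm can. A call with a gripper value outside its range is refused whole. The fingers move at their own pace and stop on an object; the grip force is fixed at half the most. Time passes only in rows, so rows that repeat a pose let the fingers close. It gives the time, the measured TCP pose, the force and the opening at its end, in the units of the state.
- arm.read_state(): the state, without advancing time (a new reading comes with each control period).
- arm.get_image(name): name is "scene" or "top" or "wrist"; returns (picture, depth): 420x560x3 uint8, blue, green, red; 420x560 float32, mm along the optical axis (not along the pixel's ray), 0 where there is no reading.
- arm.get_calibration(name): a dict with "camera_matrix" (3x3 intrinsics, pixels), "R" (3x3) and "t" (3): a world point X has camera coordinates R X + t. Camera axes: x right, y down, z forward; pixel columns grow to the right and rows downward; lengths in mm; the calibration is good to about 2 mm. A picture is of the moment at which its call begins: read the wrist's pose just before it. get_calibration takes no time and is no camera call; for the wrist camera it gives the pose at the moment of the call.
- arm.job_done(): hands the job in, once; it reports no verdict.
The state is a dict: "clock": time; "joints": joint angles; "joint_vel": joint speeds; "joint_efforts": joint torques, N m; "position": TCP position; "ee_rot": TCP orientation; "contact_force": force on the tool from outside, world axes, zero at the start; "wrist_torque": the same for the moment, N m; "gripper_width": finger opening in mm.
Only numpy, scipy, OpenCV 4.12 (cv2) and the standard library are available. Lean on these libraries where they do the work, as an engineer would, in place of code of your own. Each camera call takes 0.05 s, during which the arm holds its last target. There are 200 camera calls.

## Working session

There is one attempt and no reset: what is moved stays moved. The work goes in short steps, Python scripts to look and compute and a tool call to move; the robot and the scene stay as the last step left them, time stands still between calls to the robot, and variables do not carry over. Pictures are saved under pics/ and viewed, about 8 in all and at most 12, crops included, and the job is handed in when it is done.

Besides the shell and the picture viewer there is one more tool, called after ">>>" by a JSON object that holds its "name" and its "arguments". move_arm: Moves the arm, as the interface text tells. Its arguments: {"type":"object","properties":{"moves":{"type":"array","items":{"type":"object","properties":{"gripper":{"type":"number"},"xyz":{"type":"array","items":{"type":"number"}},"angular":{"type":"array","items":{"type":"number"}}}}}},"required":["moves"]}

```bash
mkdir -p pics
cat > h.py <<'E'
import numpy as np, cv2
from bench import arm
def grab(n):
    c=arm.get_calibration(n); im,d=arm.get_image(n); np.savez(f'{n}.npz',im=im,d=d,K=c['camera_matrix'],R=c['R'],t=c['t']); return im,d
def load(n):
    z=np.load(f'{n}.npz'); return z['im'],z['d'],z['K'],z['R'],z['t'].reshape(3)
def pts(n):
    im,d,K,R,t=load(n); v,u=np.mgrid[:d.shape[0],:d.shape[1]]
    P=np.stack([(u-K[0,2])/K[0,0]*d,(v-K[1,2])/K[1,1]*d,d],-1)
    return (P-t)@R
def ray(n,u,v,z):
    im,d,K,R,t=load(n); r=R.T@np.linalg.solve(K,[u,v,1.]); c=-R.T@t
    return c+r*(z-c[2])/r[2]
E
python3 - <<'E'
from h import *
s=arm.read_state(); print({k:np.round(v,3) for k,v in s.items()})
for n in('scene','top'):
    im,d=grab(n); cv2.imwrite(f'pics/{n}0.png',im)
    P=pts(n); print(n,(d>0).mean(),[np.round(P[a],0) for a in((100,100),(210,280),(350,450))])
E
```

```text
{'clock': np.float64(0.0), 'joints': array([-8.700e-01,  3.860e-01,  7.000e-03, -1.000e-03, -1.194e+00,
       -2.590e-01]), 'joint_vel': array([-0.001, -0.002, -0.001,  0.   , -0.001,  0.001]), 'joint_efforts': array([ 0.0000e+00, -3.9228e+01,  1.8840e+01,  4.1860e+00, -5.0000e-03,
        0.0000e+00]), 'position': array([ 266.985, -564.435,  230.213]), 'ee_rot': array([-0.219,  0.976,  0.001, -0.   ]), 'contact_force': array([-0.309, -0.465,  0.242]), 'wrist_torque': array([ 0.032, -0.05 , -0.013]), 'gripper_width': np.float64(85.286)}
scene 0.9960331632653061 [array([ 38.,  -1., 239.]), array([534., 101.,  10.]), array([1056.,  503., -748.])]
top 0.9961649659863946 [array([919., 509.,   0.]), array([597.,  -9.,  -1.]), array([ 218., -460.,    1.])]
```

View pics/top0.png

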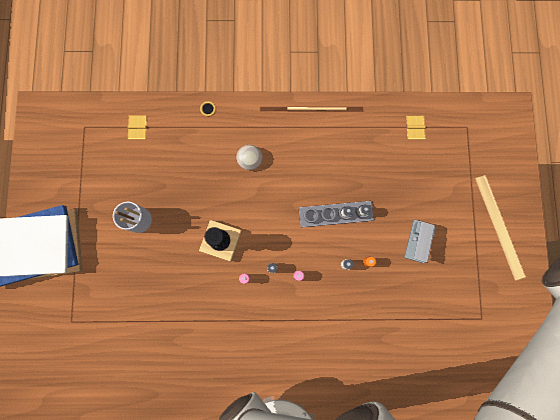

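View pics/scene0.png

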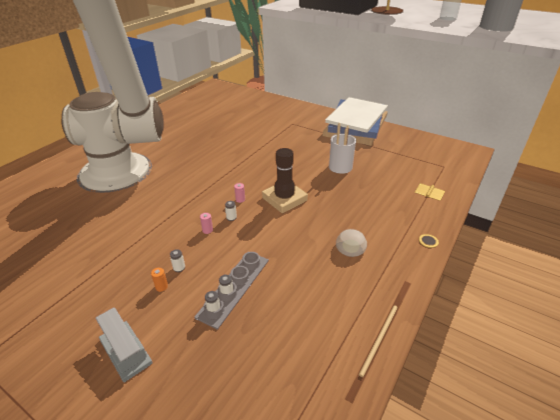

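Top view: the candidate spares are the dark-topped white cells at (272,268) and (347,264). The pink look-alikes at (243,279) and (298,276) and the orange one at (370,262) are the wrong colour. The empty wells are at about (312,215) and (329,214), and the cells at (347,212) and (365,211) are already placed. The torch is at (218,238). I'll measure these and confirm in an enlarged crop.

Run:
```python
from h import *
for n in('top','scene'):
    P=pts(n); im=load(n)[0]; z=P[...,2]
    inb=(P[...,0]>300)&(P[...,0]<800)&(abs(P[...,1])<450)
    for name,lo,hi in(('z40-55',38,56),('wellrim',21,30),('cap',144,153)):
        m=(inb&(z>lo)&(z<hi)).astype(np.uint8)
        k,l,s,c=cv2.connectedComponentsWithStats(m)
        for i in range(1,k):
            if s[i,4]>=12:
                q=P[l==i]; print(n,name,np.round(c[i]),s[i,4],'med',np.round(np.median(q,0),1),'mid',np.round((q.min(0)+q.max(0))/2,1),'ext',np.round(np.ptp(q,axis=0)))
im=load('top')[0]
a=cv2.resize(im[195:295,225:385],(800,500),interpolation=cv2.INTER_CUBIC); cv2.imwrite('pics/crop1.png',a)
```

```text
top z40-55 [248. 154.] 230 med [745.6  78.9  41.5] mid [745.2  79.2  43.1] ext [48. 55. 10.]
top z40-55 [130. 206.] 14 med [602.9 392.8  47.3] mid [602.3 391.1  47.4] ext [ 5. 21. 15.]
top z40-55 [364. 209.] 63 med [ 591.2 -231.7   52.7] mid [ 591.2 -234.    47.2] ext [24. 23. 18.]
top z40-55 [143. 221.] 49 med [562.1 352.   47.1] mid [568.7 361.3  47.4] ext [63. 29. 17.]
top z40-55 [347. 211.] 63 med [ 586.3 -186.1   52.7] mid [ 587.5 -187.7   47. ] ext [24. 25. 18.]
top z40-55 [123. 210.] 13 med [590.8 411.2  50. ] mid [590.1 409.6  47. ] ext [12.  8. 17.]
top z40-55 [121. 223.] 14 med [556.7 412.5  49.4] mid [554.8 410.2  47.1] ext [18. 12. 15.]
top z40-55 [424. 232.] 323 med [ 532.1 -390.9   51.6] mid [ 523.8 -393.4   47.1] ext [68. 56. 18.]
top z40-55 [223. 242.] 71 med [502.2 137.5  51.1] mid [512.1 152.5  47. ] ext [55. 50. 18.]
top z40-55 [370. 261.] 83 med [ 453.8 -243.7   48.2] mid [ 452.7 -244.6   45.5] ext [24. 25. 14.]
top z40-55 [347. 264.] 83 med [ 446.2 -183.4   48.2] mid [ 447.6 -184.5   46.9] ext [24. 24. 16.]
top z40-55 [272. 267.] 79 med [439.3  14.1  48.4] mid [4
[... 3013 characters left out ...]
.]
scene wellrim [239. 273.] 115 med [ 584.4 -139.    25.5] mid [ 584.9 -137.9   24.7] ext [39. 38.  7.]
scene wellrim [160. 283.] 35 med [ 463.4 -250.4   25. ] mid [ 459.6 -246.    25.3] ext [17. 23.  8.]
scene wellrim [227. 291.] 115 med [ 598.1 -194.3   25.6] mid [ 589.4 -185.6   25.4] ext [38. 39.  9.]
scene wellrim [214. 308.] 130 med [ 602.4 -241.5   25.7] mid [ 593.7 -233.8   25.4] ext [38. 38.  9.]
scene wellrim [112. 350.] 12 med [ 503.4 -406.5   24.7] mid [ 503.3 -405.6   24.9] ext [9. 6. 5.]
scene wellrim [133. 361.] 98 med [ 552.3 -401.3   25.5] mid [ 551.2 -400.    25.5] ext [16. 47.  9.]
scene cap [284. 153.] 168 med [516.1 152.3 150. ] mid [513.9 156.  148.4] ext [47. 45.  9.]
```

View pics/crop1.png

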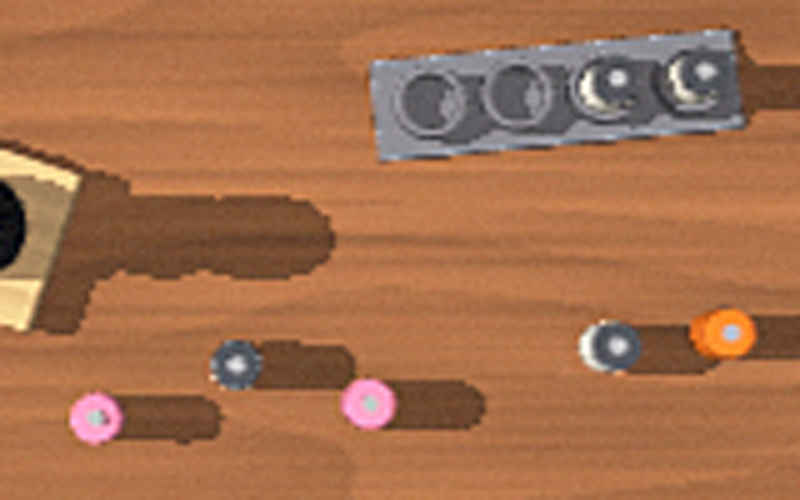

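Confirmed in the crop: the white, dark-topped spares are at crop (237,365) and (612,347). The pink ones at (95,418) and (368,404) and the orange one at (728,333) are decoys. The two left wells are empty. The two views agree within 3 mm:

| Thing | Position (x, y), mm |
|---|---|
| Spare A | (439, 15) |
| Spare B | (447.5, −184.5) |
| Empty well E1 | (581, −91) |
| Empty well E2 | (584.3, −138.7) |
| Cap | (513, 155.3) |

I'll start with spare B.

```bash
cat >> h.py <<'E'
from scipy.spatial.transform import Rotation as Ro
def go(x,y,z,yaw=None):
    "shift (cm, tool axes) and turn to bring measured TCP to x,y,z pointing down, jaw axis at yaw deg"
    s=arm.read_state(); R=Ro.from_quat(s['ee_rot']); A=R.as_matrix()
    y0=np.degrees(np.arctan2(A[1,1],A[0,1])); yaw=y0 if yaw is None else yaw
    c,q=np.cos(np.radians(yaw)),np.sin(np.radians(yaw))
    T=np.array([[q,c,0],[-c,q,0],[0,0,-1.]])
    print('xyz',np.round(A.T@(np.array([x,y,z])-s['position'])/10,2),'ang',np.round((R.inv()*Ro.from_matrix(T)).as_rotvec(),3),'| pos',np.round(s['position'],1),'yaw',round(y0,1),'w',round(float(s['gripper_width']),1),'F',np.round(s['contact_force'],1),'j6',round(s['joints'][5],2),'t',round(float(s['clock']),2))
E
python3 -c "
from h import *
go(447.5,-184.5,100,184.9)"
```

```text
Traceback (most recent call last):
  File "h.py", line 21, in go
    print('xyz',np.round(A.T@(np.array([x,y,z])-s['position'])/10,2),'ang',np.round((R.inv()*Ro.from_matrix(T)).as_rotvec(),3),'| pos',np.round(s['position'],1),'yaw',round(y0,1),'w',round(float(s['gripper_width']),1),'F',np.round(s['contact_force'],1),'j6',round(s['joints'][5],2),'t',round(float(s['clock']),2))
                                                                                             ~~~~~~~~~~~~~~^^^
  File "scipy/spatial/transform/_rotation.pyx", line 1143, in scipy.spatial.transform._rotation.Rotation.from_matrix
ValueError: Non-positive determinant (left-handed or null coordinate frame) in rotation matrix 0: [[-0.08541692 -0.9963453   0.        ]
 [ 0.9963453  -0.08541692  0.        ]
 [ 0.          0.         -1.        ]].
```

```bash
sed -i 's/\[\[q,c,0\],\[-c,q,0\]/[[-q,c,0],[c,q,0]/' h.py
python3 -c "
from h import *
go(447.5,-184.5,100,184.9)"
```

```text
xyz [-32.56  26.61  13.08] ang [ 2.000e-03  1.000e-03 -1.215e+00] | pos [ 267.  -564.5  230.3] yaw 115.3 w 85.6 F [-0.1  0.6 -0.8] j6 -0.26 t 0.1
```

>>> {"name": "move_arm", "arguments": {"moves": [{"gripper": 1, "xyz": [-32.6, 26.6, 13], "angular": [0, 0, -1.215]}, {"gripper": 1, "xyz": [-32.6, 26.6, 13], "angular": [0, 0, -1.215]}, {"gripper": 1, "xyz": [-32.6, 26.6, 13], "angular": [0, 0, -1.215]}, {"gripper": 1, "xyz": [-32.6, 26.6, 13], "angular": [0, 0, -1.215]}, {"gripper": 1, "xyz": [-32.6, 26.6, 13], "angular": [0, 0, -1.215]}, {"gripper": 1, "xyz": [-32.6, 26.6, 13], "angular": [0, 0, -1.215]}, {"gripper": 1, "xyz": [-32.6, 26.6, 13], "angular": [0, 0, -1.215]}, {"gripper": 1, "xyz": [-32.6, 26.6, 13], "angular": [0, 0, -1.215]}, {"gripper": 1, "xyz": [-32.6, 26.6, 13], "angular": [0, 0, -1.215]}, {"gripper": 1, "xyz": [-32.6, 26.6, 13], "angular": [0, 0, -1.215]}]}}

```text
clock: 1.35
position: [447.9, -186.1, 101.6]
ee_rot: [0.736, -0.677, 0.0, -0.0]
contact_force: [-0.0, -0.3, 0.1]
gripper_width: 85.3
```

```bash
python3 -c "
from h import *
im,d=grab('wrist'); P=pts('wrist'); cv2.imwrite('pics/w1.png',im)
z=P[...,2]; m=((z>44)&(z<53)).astype(np.uint8); k,l,s,c=cv2.connectedComponentsWithStats(m)
for i in range(1,k):
    if s[i,4]>60: q=P[l==i]; print(np.round(c[i]),s[i,4],np.round((q.min(0)+q.max(0))/2,1),np.round(np.ptp(q,axis=0)),im[l==i].mean(0).round())
go(447.5,-184.5,20,184.9)"
```

```text
[ 46. 131.] 548 [ 588.6 -234.5   48.5] [17. 26.  9.] [84. 91. 93.]
[275. 137.] 1566 [ 455.1 -244.    47.9] [26. 25.  7.] [ 91. 150. 237.]
[ 61. 207.] 473 [ 586.7 -188.    48.5] [21. 25.  9.] [79. 86. 88.]
[277. 234.] 1228 [ 448.8 -184.4   47.9] [25. 25.  8.] [ 99. 101. 101.]
xyz [-0.18  0.02  8.16] ang [-0.001 -0.    -0.002] | pos [ 447.8 -186.2  101.6] yaw -175.2 w 85.6 F [ 0.8 -0.3  0.3] j6 0.14 t 1.4
```

Wrist view confirms B at (448.5, −184.4), 60 mm from the orange one. Next I descend and grip it.

>>> {"name": "move_arm", "arguments": {"moves": [{"gripper": 1, "xyz": [-0.18, -0.05, 4], "angular": [0, 0, 0]}, {"gripper": 1, "xyz": [-0.18, -0.05, 8.1], "angular": [0, 0, 0]}, {"gripper": 1, "xyz": [-0.18, -0.05, 8.1], "angular": [0, 0, 0]}, {"gripper": -1, "xyz": [-0.18, -0.05, 8.1], "angular": [0, 0, 0]}, {"gripper": -1, "xyz": [-0.18, -0.05, 8.1], "angular": [0, 0, 0]}, {"gripper": -1, "xyz": [-0.18, -0.05, 8.1], "angular": [0, 0, 0]}, {"gripper": -1, "xyz": [-0.18, -0.05, 8.1], "angular": [0, 0, 0]}, {"gripper": -1, "xyz": [-0.18, -0.05, 8.1], "angular": [0, 0, 0]}]}}

```text
clock: 2.4
position: [449.2, -183.4, 21.6]
ee_rot: [0.737, -0.676, 0.001, -0.0]
contact_force: [-1.1, 0.4, 5.2]
gripper_width: 24.2
```

```bash
python3 -c "
from h import *
go(584.3,-138.7,100,184.9)"
```

```text
xyz [ -3.28 -13.86  -7.82] ang [-0.002 -0.001  0.001] | pos [ 449.2 -183.4   21.6] yaw -175.0 w 24.2 F [-1.1  0.4  5.2] j6 0.14 t 2.4
```

>>> {"name": "move_arm", "arguments": {"moves": [{"gripper": -1, "xyz": [0, 0, -4], "angular": [0, 0, 0]}, {"gripper": -1, "xyz": [0, 0, -7.8], "angular": [0, 0, 0]}, {"gripper": -1, "xyz": [0, 0, -7.8], "angular": [0, 0, 0]}, {"gripper": -1, "xyz": [-1.6, -5, -7.8], "angular": [0, 0, 0]}, {"gripper": -1, "xyz": [-3.28, -9.5, -7.8], "angular": [0, 0, 0]}, {"gripper": -1, "xyz": [-3.28, -13.86, -7.8], "angular": [0, 0, 0]}, {"gripper": -1, "xyz": [-3.28, -13.86, -7.8], "angular": [0, 0, 0]}, {"gripper": -1, "xyz": [-3.28, -13.86, -7.8], "angular": [0, 0, 0]}]}}

```text
clock: 3.4
position: [582.3, -138.6, 96.9]
ee_rot: [0.737, -0.676, -0.001, 0.001]
contact_force: [-0.1, -0.5, -1.3]
gripper_width: 24.1
```

Run:
```python
from h import *
for n in('wrist','scene'):
    im,d=grab(n); P=pts(n)
    if n=='wrist': cv2.imwrite('pics/w2.png',im)
    x,y,z=P[...,0],P[...,1],P[...,2]
    m=(abs(x-584)<17)&(abs(y+138.7)<17)&(z>60); print(n,m.sum(), np.percentile(z[m],[1,5,50,95,99]).round(1) if m.any() else '')
    # the white side of the held cell
    w=m&(im.min(-1)>140)
    if w.any(): print('white',w.sum(),(np.percentile(P[w],2,axis=0)).round(1),np.percentile(P[w],98,axis=0).round(1))
go(584.3,-138.7,50,184.9)
a=load('scene')[0][170:320,150:310]; a=cv2.resize(a,(560,525),interpolation=cv2.INTER_CUBIC)
b=load('wrist')[0]; cv2.imwrite('pics/c2.png',np.hstack([a,cv2.resize(b,(240,180)) if 0 else np.zeros((525,1,3),np.uint8)]))
```

```text
wrist 14244 [ 82.1  96.3 138.7 182.6 185.5]
white 452 [ 568.9 -151.8  115.3] [ 595.2 -129.2  134.8]
scene 794 [ 79.3  87.6 160.6 457.7 458.1]
white 115 [ 575.7 -152.8   83.3] [ 593.5 -137.5  126.6]
xyz [ 0.   -0.21  4.77] ang [ 0.002  0.    -0.   ] | pos [ 582.3 -138.9   97.7] yaw -175.1 w 24.2 F [-0.1 -1.  -0.6] j6 0.05 t 3.5
```

View pics/w2.png

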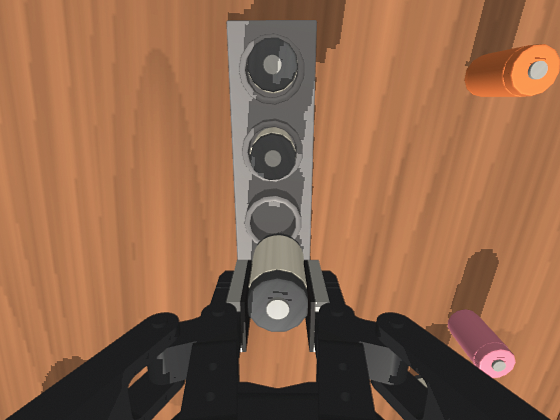

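Wrist view: the cell is held upright at (278,280), with the empty well (272,222) and the two filled ones (272,155) and (272,62) ahead. Before lowering I need the cell's offset from the TCP.

```bash
cat >> h.py <<'E'
def held():
    s=arm.read_state(); im,d=grab('wrist'); P=pts('wrist'); x,y,z=np.moveaxis(P,-1,0); p=s['position']
    m=(np.hypot(x-p[0],y-p[1])<18)&(z>p[2]+22)&(z<p[2]+34)
    u,v=np.meshgrid(np.arange(560),np.arange(420)); m&=(u>200)&(u<350)
    lo=m&(abs(z-np.median(z[m]))<1.5); q=P[lo]
    print('tcp',p.round(1),'top z',np.median(z[m]).round(1),'n',lo.sum(),'top mid',((q.min(0)+q.max(0))/2).round(1),'ext',np.ptp(q,axis=0).round(1))
    g=m&(im.min(-1)>185); q=P[g]
    if len(q): print('nub',np.median(q,0).round(1),g.sum())
    # rims of empty wells
    for c in((581,-91),(584.3,-138.7)):
        r=(np.hypot(x-c[0],y-c[1])<24)&(abs(z-26)<2.5); q=P[r]
        if len(q)>50: print('rim',c,((q.min(0)+q.max(0))/2).round(1),np.ptp(q,axis=0).round(1))
E
python3 -c "
from h import *
held()
im,d,*_=load('wrist');P=pts('wrist');print(P[280,278],P[310,278],P[308,278],im[308,278])"
```

```text
tcp [ 582.3 -138.9   97.7] top z 123.9 n 2498 top mid [ 583.2 -139.6  123.9] ext [29.3 26.4  3. ]
nub [ 583.4 -139.6  125.8] 325
rim (584.3, -138.7) [ 586.1 -140.3   25.7] [37.9 35.6  4.4]
[ 584.07509902 -151.47184555  124.0141206 ] [ 583.03030735 -139.1594349   125.90819341] [ 583.08803925 -139.85189614  125.57569691] [217 225 227]
```

>>> {"name": "move_arm", "arguments": {"moves": [{"gripper": -1, "xyz": [-0.08, -0.22, 2], "angular": [0, 0, 0]}, {"gripper": -1, "xyz": [-0.08, -0.22, 3.7], "angular": [0, 0, 0]}, {"gripper": -1, "xyz": [-0.08, -0.22, 3.7], "angular": [0, 0, 0]}]}}

```text
clock: 3.92
position: [584.2, -137.9, 59.7]
ee_rot: [0.737, -0.676, -0.002, 0.001]
contact_force: [-0.3, 1.0, -0.4]
gripper_width: 24.3
```

```bash
python3 -c "
from h import *
held()
im,d,*_=load('wrist');cv2.imwrite('pics/w3.png',im[100:400,150:400]); go(585,-138.7,50,184.9)"
```

```text
tcp [ 584.2 -137.9   59.7] top z 85.9 n 2503 top mid [ 585.2 -138.3   85.9] ext [29.5 27.   3. ]
nub [ 585.4 -138.4   87.8] 334
rim (581, -91) [580.6 -80.   25.3] [34.5 19.5  3.5]
rim (584.3, -138.7) [ 586.2 -142.7   25.6] [38.3 29.9  4.1]
xyz [0.08 0.03 1.08] ang [ 0.002 -0.     0.   ] | pos [ 585.2 -137.9   60.8] yaw -175.1 w 24.1 F [ 0.6 -0.  -0.5] j6 0.05 t 3.98
```

View pics/w3.png

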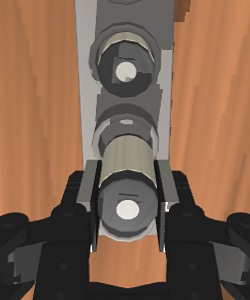

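Cell and well line up: cell centre (585.3, −138.3), rim (586, −138.2). Next I lower it in.

>>> {"name": "move_arm", "arguments": {"moves": [{"gripper": -1, "xyz": [0, -0.05, 1], "angular": [0, 0, 0]}, {"gripper": -1, "xyz": [0, -0.05, 2], "angular": [0, 0, 0]}, {"gripper": -1, "xyz": [0, -0.05, 2.6], "angular": [0, 0, 0]}, {"gripper": -1, "xyz": [0, -0.05, 3.15], "angular": [0, 0, 0]}, {"gripper": -1, "xyz": [0, -0.05, 3.15], "angular": [0, 0, 0]}]}}

```text
clock: 4.6
position: [586.2, -137.7, 29.3]
ee_rot: [0.737, -0.676, -0.0, 0.0]
contact_force: [0.2, 0.0, -0.7]
gripper_width: 24.3
```

```bash
python3 -c "
from h import *
held(); go(585,-138.7,28,184.9)"
```

```text
tcp [ 586.2 -137.7   29.3] top z 55.5 n 2505 top mid [ 587.  -138.4   55.5] ext [29.6 26.9  3. ]
nub [ 587.2 -138.3   57.4] 337
rim (581, -91) [581.6 -89.   25.4] [37.9 36.8  3.9]
rim (584.3, -138.7) [ 586.6 -149.2   26. ] [36.2 17.   5. ]
xyz [0.09 0.15 0.17] ang [ 0.    -0.     0.001] | pos [ 586.5 -137.7   29.7] yaw -175.1 w 24.4 F [ 0.3 -0.4 -1.1] j6 0.05 t 4.65
```

>>> {"name": "move_arm", "arguments": {"moves": [{"gripper": -1, "xyz": [0, 0.05, 0.12], "angular": [0, 0, 0]}, {"gripper": -0.2, "xyz": [0, 0.05, 0.12], "angular": [0, 0, 0]}, {"gripper": 0, "xyz": [0, 0.05, 0.12], "angular": [0, 0, 0]}, {"gripper": 0.2, "xyz": [0, 0.05, 0.12], "angular": [0, 0, 0]}, {"gripper": 0.2, "xyz": [0, 0.05, -4], "angular": [0, 0, 0]}, {"gripper": 0.5, "xyz": [0, 0.05, -8], "angular": [0, 0, 0]}, {"gripper": 1, "xyz": [0, 0.05, -8], "angular": [0, 0, 0]}]}}

```text
clock: 5.52
position: [588.5, -137.9, 113.8]
ee_rot: [0.737, -0.676, 0.003, -0.003]
contact_force: [0.4, -0.0, -0.2]
gripper_width: 80.0
```

```bash
cat >> h.py <<'E'
def cells():
    grab('scene'); P=pts('scene'); grab('top')
    for n in('scene','top'):
        P=pts(n); x,y,z=np.moveaxis(P,-1,0)
        m=((x>560)&(x<615)&(y>-260)&(y<-65)&(z>44)&(z<60)).astype(np.uint8); k,l,s,c=cv2.connectedComponentsWithStats(m)
        for i in range(1,k):
            if s[i,4]>15: q=P[l==i]; print(n,c[i].round(),s[i,4],((q.min(0)+q.max(0))/2).round(1),'zmax',q[:,2].max().round(1))
E
python3 -c "
from h import *
cells(); go(439,15.3,100,184.9)"
```

```text
scene [239. 265.] 125 [ 585.9 -138.2   51.2] zmax 57.6
scene [225. 281.] 140 [ 588.9 -187.5   51.8] zmax 59.4
scene [211. 298.] 160 [ 592.5 -234.5   51.2] zmax 58.1
top [365. 210.] 51 [ 590.  -234.2   52.3] zmax 59.1
top [327. 213.] 38 [ 582.1 -133.2   51.8] zmax 59.0
xyz [-16.49  13.32   1.01] ang [-0.001  0.     0.   ] | pos [ 585.8 -137.6  110.1] yaw -175.1 w 85.4 F [-0.9 -0.6 -1.2] j6 0.05 t 5.62
```

First cell is seated: top about 54 mm, centred at (585.9, −138.2), in line with its neighbours. Now spare A.

>>> {"name": "move_arm", "arguments": {"moves": [{"gripper": 1, "xyz": [-5, 4, 1], "angular": [0, 0, 0]}, {"gripper": 1, "xyz": [-10, 8, 1], "angular": [0, 0, 0]}, {"gripper": 1, "xyz": [-14, 11, 1], "angular": [0, 0, 0]}, {"gripper": 1, "xyz": [-16.5, 13.3, 1], "angular": [0, 0, 0]}, {"gripper": 1, "xyz": [-16.5, 13.3, 1], "angular": [0, 0, 0]}, {"gripper": 1, "xyz": [-16.5, 13.3, 1], "angular": [0, 0, 0]}]}}

```text
clock: 6.38
position: [439.3, 15.2, 99.4]
ee_rot: [0.737, -0.676, -0.0, 0.0]
contact_force: [0.8, 0.3, 0.5]
gripper_width: 85.6
```

```bash
python3 -c "
from h import *
im,d=grab('wrist'); P=pts('wrist')
z=P[...,2]; m=((z>44)&(z<53)).astype(np.uint8); k,l,s,c=cv2.connectedComponentsWithStats(m)
for i in range(1,k):
    if s[i,4]>60: q=P[l==i]; print(np.round(c[i]),s[i,4],np.round((q.min(0)+q.max(0))/2,1),np.round(np.ptp(q,axis=0)),im[l==i].mean(0).round())
go(439,15.3,21.5,184.9)"
```

```text
[325. 122.] 1669 [419.6 -53.6  47.7] [25. 25.  7.] [179. 163. 237.]
[277. 234.] 1256 [440.3  16.   48. ] [25. 26.  8.] [ 99. 101. 101.]
[307. 334.] 969 [413.1  89.6  47.7] [25. 26.  7.] [182. 168. 228.]
[185. 383.] 407 [499.  140.6  48.5] [26. 25.  9.] [20. 20. 21.]
xyz [-0.04  0.06  7.79] ang [ 0.001 -0.     0.   ] | pos [439.7  15.   99.4] yaw -175.1 w 85.3 F [ 0.6  0.3 -0.7] j6 -0.32 t 6.42
```

>>> {"name": "move_arm", "arguments": {"moves": [{"gripper": 1, "xyz": [-0.07, 0, 4], "angular": [0, 0, 0]}, {"gripper": 1, "xyz": [-0.07, 0, 7.8], "angular": [0, 0, 0]}, {"gripper": 1, "xyz": [-0.07, 0, 7.8], "angular": [0, 0, 0]}, {"gripper": -1, "xyz": [-0.07, 0, 7.8], "angular": [0, 0, 0]}, {"gripper": -1, "xyz": [-0.07, 0, 7.8], "angular": [0, 0, 0]}, {"gripper": -1, "xyz": [-0.07, 0, 7.8], "angular": [0, 0, 0]}, {"gripper": -1, "xyz": [-0.07, 0, 7.8], "angular": [0, 0, 0]}, {"gripper": -1, "xyz": [-0.07, 0, 7.8], "angular": [0, 0, 0]}, {"gripper": -1, "xyz": [-0.07, 0, 4], "angular": [0, 0, 0]}, {"gripper": -1, "xyz": [-0.07, 0, 0], "angular": [0, 0, 0]}]}}

```text
clock: 7.68
position: [438.7, 15.8, 100.8]
ee_rot: [0.737, -0.676, -0.0, 0.0]
contact_force: [0.4, 0.8, -0.8]
gripper_width: 24.0
```

```bash
python3 -c "
from h import *
held(); go(581.5,-90.5,98,184.9)"
```

```text
tcp [438.7  15.8 100.8] top z 125.7 n 2410 top mid [439.4  15.8 125.7] ext [29.4 26.   3. ]
nub [439.6  16.2 127.6] 327
rim (581, -91) [581.5 -88.7  25.5] [39.2 34.9  4.1]
xyz [ 11.92 -12.91   0.91] ang [-0.01   0.002  0.002] | pos [442.3  16.8 106. ] yaw -175.0 w 23.9 F [ 0.2 -0.5  3.1] j6 -0.32 t 7.72
```

>>> {"name": "move_arm", "arguments": {"moves": [{"gripper": -1, "xyz": [4, -4.5, 0], "angular": [0, 0, 0]}, {"gripper": -1, "xyz": [8, -9, 0], "angular": [0, 0, 0]}, {"gripper": -1, "xyz": [11, -12, 0], "angular": [0, 0, 0]}, {"gripper": -1, "xyz": [11.8, -13.3, 0], "angular": [0, 0, 0]}, {"gripper": -1, "xyz": [11.8, -13.3, 2], "angular": [0, 0, 0]}, {"gripper": -1, "xyz": [11.8, -13.3, 3.8], "angular": [0, 0, 0]}, {"gripper": -1, "xyz": [11.8, -13.3, 3.8], "angular": [0, 0, 0]}, {"gripper": -1, "xyz": [11.8, -13.3, 3.8], "angular": [0, 0, 0]}]}}

```text
clock: 8.72
position: [582.1, -89.8, 62.6]
ee_rot: [0.737, -0.676, 0.0, -0.0]
contact_force: [0.7, 0.2, -0.6]
gripper_width: 23.9
```

```bash
python3 -c "
from h import *
held(); go(581.5,-90.5,30,184.9)
im,d,*_=load('wrist');cv2.imwrite('pics/w4.png',im[100:400,150:400])"
```

```text
tcp [582.1 -89.8  62.6] top z 87.5 n 2405 top mid [583.  -89.8  87.5] ext [29.3 25.9  3. ]
nub [582.9 -89.6  89.3] 325
rim (581, -91) [581.8 -94.9  25.5] [38.8 30.2  4.1]
rim (584.3, -138.7) [ 586.  -140.    25.9] [38.3 35.   4.8]
xyz [0.06 0.1  3.29] ang [-0.002 -0.     0.001] | pos [582.3 -89.8  62.9] yaw -175.0 w 23.7 F [-0.9 -0.7 -0. ] j6 -0.04 t 8.78
```

View pics/w4.png

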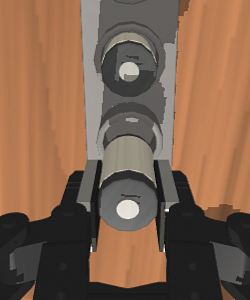

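Second cell is over its well: cell (583, −89.8), rim (581.8, −90.5), and it needs a 1 mm correction.

>>> {"name": "move_arm", "arguments": {"moves": [{"gripper": -1, "xyz": [0.06, 0.1, 1], "angular": [0, 0, 0]}, {"gripper": -1, "xyz": [0.06, 0.1, 2], "angular": [0, 0, 0]}, {"gripper": -1, "xyz": [0.06, 0.1, 2.7], "angular": [0, 0, 0]}, {"gripper": -1, "xyz": [0.06, 0.1, 3.25], "angular": [0, 0, 0]}, {"gripper": -1, "xyz": [0.06, 0.1, 3.25], "angular": [0, 0, 0]}, {"gripper": -1, "xyz": [0.06, 0.1, 3.25], "angular": [0, 0, 0]}]}}

```text
clock: 9.52
position: [581.0, -90.9, 29.2]
ee_rot: [0.737, -0.676, 0.0, -0.0]
contact_force: [0.6, 0.3, -0.5]
gripper_width: 24.2
```

```bash
python3 -c "
from h import *
held(); go(581.5,-90.5,28,184.9)"
```

```text
tcp [581.  -90.9  29.2] top z 54.0 n 2429 top mid [581.9 -91.1  54. ] ext [29.5 25.4  3. ]
nub [581.9 -90.5  55.9] 329
rim (581, -91) [ 582.5 -101.6   26. ] [35.4 17.   5. ]
rim (584.3, -138.7) [ 586.1 -142.2   26. ] [38.3 30.5  4.9]
xyz [-0.03 -0.06  0.12] ang [0. 0. 0.] | pos [580.9 -90.9  29.2] yaw -175.1 w 24.0 F [ 0.5 -0.2 -0.3] j6 -0.03 t 9.57
```

On the floor (top at 54.0). I'll release it and rise well clear before the torch.

>>> {"name": "move_arm", "arguments": {"moves": [{"gripper": -0.2, "xyz": [0, 0, 0], "angular": [0, 0, 0]}, {"gripper": 0, "xyz": [0, 0, 0], "angular": [0, 0, 0]}, {"gripper": 0.2, "xyz": [0, 0, 0], "angular": [0, 0, 0]}, {"gripper": 0.2, "xyz": [0, 0, -4], "angular": [0, 0, 0]}, {"gripper": 0.5, "xyz": [0, 0, -10], "angular": [0, 0, 0]}, {"gripper": 1, "xyz": [0, 0, -16], "angular": [0, 0, 0]}, {"gripper": 1, "xyz": [0, 0, -19], "angular": [0, 0, 0]}, {"gripper": 1, "xyz": [-6, 3, -19], "angular": [0, 0, 0]}, {"gripper": 1, "xyz": [-12, 5, -19], "angular": [0, 0, 0]}, {"gripper": 1, "xyz": [-12, 5, -19], "angular": [0, 0, 0]}]}}

```text
clock: 10.82
position: [519.4, 26.9, 220.0]
ee_rot: [0.738, -0.674, 0.0, -0.001]
contact_force: [0.3, 0.2, -0.7]
gripper_width: 85.8
```

```bash
python3 -c "
from h import *
cells(); go(513,155.2,200,184.9)
im,d=grab('wrist'); P=pts('wrist'); x,y,z=np.moveaxis(P,-1,0)
m=(abs(x-513)<40)&(abs(y-155)<40)&(abs(z-150)<4); q=P[m]
print(m.sum(),((q.min(0)+q.max(0))/2).round(1),np.ptp(q,axis=0).round(1)) if m.any() else 0
print(arm.read_state()['joints'].round(2))"
```

```text
scene [250. 250.] 116 [581.  -91.6  51.6] zmax 59.1
scene [239. 265.] 127 [ 586.1 -138.8   51.6] zmax 58.6
scene [225. 281.] 139 [ 589.3 -186.6   50.9] zmax 57.7
scene [211. 297.] 155 [ 593.  -234.1   51.3] zmax 58.5
top [365. 209.] 79 [ 591.2 -233.7   52.5] zmax 59.9
top [329. 212.] 76 [ 584.8 -139.6   51.5] zmax 58.7
top [347. 211.] 81 [ 587.7 -187.6   51.8] zmax 59.2
top [311. 214.] 79 [579.4 -91.3  52.5] zmax 59.5
xyz [-13.02  -0.38   1.98] ang [-0.001  0.     0.002] | pos [520.6  25.1 219.8] yaw -175.0 w 85.3 F [ 0.3 -0.4  0.4] j6 -0.27 t 10.93
1564 [514.8 149.4 149.2] [44.3 32.   6.4]
[ 0.36  0.22 -0.26  0.   -1.09 -0.27]
```

All four wells hold cells with tops at about 54 mm, in both views. Now the cap, at about (514, 155.5).

>>> {"name": "move_arm", "arguments": {"moves": [{"gripper": 1, "xyz": [-6, 0, 1], "angular": [0, 0, 0]}, {"gripper": 1, "xyz": [-11, 0, 2], "angular": [0, 0, 0]}, {"gripper": 1, "xyz": [-13, -0.4, 2], "angular": [0, 0, 0]}, {"gripper": 1, "xyz": [-13, -0.4, 2], "angular": [0, 0, 0]}, {"gripper": 1, "xyz": [-13, -0.4, 2], "angular": [0, 0, 0]}, {"gripper": 1, "xyz": [-13, -0.4, 2], "angular": [0, 0, 0]}]}}

```text
clock: 11.72
position: [513.8, 153.0, 199.5]
ee_rot: [0.736, -0.677, 0.0, -0.0]
contact_force: [-0.5, -0.5, 0.3]
gripper_width: 85.3
```

```bash
python3 -c "
from h import *
im,d=grab('wrist'); P=pts('wrist'); x,y,z=np.moveaxis(P,-1,0)
m=(abs(x-513)<40)&(abs(y-155)<40)&(abs(z-150)<3); q=P[m]
print(m.sum(),((q.min(0)+q.max(0))/2).round(1),np.median(q,0).round(1),np.ptp(q,axis=0).round(1)) if m.any() else 0
go(514,155.4,118,184.9)"
```

```text
3748 [514.8 156.4 149.6] [514.8 154.9 150. ] [44.6 44.6  5.1]
xyz [-0.22 -0.04  8.15] ang [-0.     0.    -0.001] | pos [513.8 153.2 199.5] yaw -175.2 w 85.0 F [-0.4 -0.4 -0.1] j6 -0.51 t 11.78
```

>>> {"name": "move_arm", "arguments": {"moves": [{"gripper": 1, "xyz": [-0.26, 0, 3], "angular": [0, 0, 0]}, {"gripper": 1, "xyz": [-0.26, 0, 6], "angular": [0, 0, 0]}, {"gripper": 1, "xyz": [-0.26, 0, 8.1], "angular": [0, 0, 0]}, {"gripper": 1, "xyz": [-0.26, 0, 8.1], "angular": [0, 0, 0]}, {"gripper": -1, "xyz": [-0.26, 0, 8.1], "angular": [0, 0, 0]}, {"gripper": -1, "xyz": [-0.26, 0, 8.1], "angular": [0, 0, 0]}, {"gripper": -1, "xyz": [-0.26, 0, 8.1], "angular": [0, 0, 0]}, {"gripper": -1, "xyz": [-0.26, 0, 8.1], "angular": [0, 0, 0]}]}}

```text
clock: 12.78
position: [514.3, 157.3, 119.9]
ee_rot: [0.737, -0.676, 0.001, -0.001]
contact_force: [-0.5, -0.0, 6.1]
gripper_width: 43.9
```

```bash
python3 -c "
from h import *
go(514,155.4,118,184.9);print(arm.read_state()['wrist_torque'])"
```

```text
xyz [0.18 0.05 0.19] ang [-0.003  0.001  0.001] | pos [514.3 157.3 119.9] yaw -175.0 w 43.9 F [-0.5 -0.   6.1] j6 -0.51 t 12.78
[-0.02279692  0.24527584 -0.02566663]
```

Cap gripped (43.9 mm). I'll try anticlockwise first (negative about tool z), in small steps while watching the wrist torque.

>>> {"name": "move_arm", "arguments": {"moves": [{"gripper": -1, "xyz": [0, 0, 0], "angular": [0, 0, -0.1]}, {"gripper": -1, "xyz": [0, 0, 0], "angular": [0, 0, -0.2]}, {"gripper": -1, "xyz": [0, 0, 0], "angular": [0, 0, -0.3]}, {"gripper": -1, "xyz": [0, 0, 0], "angular": [0, 0, -0.3]}]}}

```text
clock: 13.28
position: [514.5, 157.4, 119.9]
ee_rot: [0.83, -0.558, 0.001, -0.001]
contact_force: [-0.5, -0.0, 6.2]
gripper_width: 43.7
```

```bash
python3 -c "
from h import *
go(514,155.4,118);print(arm.read_state()['wrist_torque'])"
```

```text
xyz [0.17 0.12 0.19] ang [-0.003  0.     0.   ] | pos [514.5 157.4 119.9] yaw -157.8 w 43.7 F [-0.5 -0.   6.2] j6 -0.21 t 13.28
[0.08052469 0.13673188 0.04523134]
```

>>> {"name": "move_arm", "arguments": {"moves": [{"gripper": -1, "xyz": [0, 0, 0], "angular": [0, 0, -0.1]}, {"gripper": -1, "xyz": [0, 0, 0], "angular": [0, 0, -0.2]}, {"gripper": -1, "xyz": [0, 0, 0], "angular": [0, 0, -0.25]}, {"gripper": -1, "xyz": [0, 0, 0], "angular": [0, 0, -0.25]}]}}

```text
clock: 13.78
position: [514.1, 157.4, 119.9]
ee_rot: [0.893, -0.45, 0.001, -0.001]
contact_force: [-0.9, 1.0, 6.7]
gripper_width: 43.9
```

```bash
python3 -c "
from h import *
go(514,155.4,118);print(arm.read_state()['wrist_torque'])"
```

```text
xyz [0.15 0.13 0.19] ang [-0.003 -0.001 -0.   ] | pos [514.1 157.4 119.9] yaw -143.5 w 43.9 F [-0.9  1.   6.7] j6 0.04 t 13.78
[0.12950504 0.50186444 0.05262532]
```

31° turned with negligible z-torque, beyond the widest wrong-way stop of 25°. I'll continue to about 59°.

>>> {"name": "move_arm", "arguments": {"moves": [{"gripper": -1, "xyz": [0, 0, 0], "angular": [0, 0, -0.12]}, {"gripper": -1, "xyz": [0, 0, 0], "angular": [0, 0, -0.24]}, {"gripper": -1, "xyz": [0, 0, 0], "angular": [0, 0, -0.36]}, {"gripper": -1, "xyz": [0, 0, 0], "angular": [0, 0, -0.48]}, {"gripper": -1, "xyz": [0, 0, 0], "angular": [0, 0, -0.48]}]}}

```text
clock: 14.4
position: [513.7, 157.0, 119.9]
ee_rot: [0.974, -0.225, 0.001, -0.0]
contact_force: [-3.0, -1.0, 7.9]
gripper_width: 43.6
```

```bash
python3 -c "
from h import *
go(514,155.4,118);print(arm.read_state()['wrist_torque'])"
```

```text
xyz [0.1  0.13 0.19] ang [-0.001 -0.001 -0.   ] | pos [513.7 157.  119.9] yaw -116.0 w 43.6 F [-3.  -1.   7.9] j6 0.52 t 14.4
[-0.10447296  0.63639194  0.00966614]
```

Now at 59° with no stop. I'll try a gentle lift and watch the force.

>>> {"name": "move_arm", "arguments": {"moves": [{"gripper": -1, "xyz": [0, 0, -0.2], "angular": [0, 0, 0]}, {"gripper": -1, "xyz": [0, 0, -0.4], "angular": [0, 0, 0]}, {"gripper": -1, "xyz": [0, 0, -0.6], "angular": [0, 0, 0]}, {"gripper": -1, "xyz": [0, 0, -0.6], "angular": [0, 0, 0]}]}}

```text
clock: 14.9
position: [513.4, 156.9, 124.3]
ee_rot: [0.974, -0.225, -0.0, -0.0]
contact_force: [0.4, 0.1, 0.1]
gripper_width: 44.0
```

```bash
python3 -c "
from h import *
go(514,155.4,118)
grab('scene');P=pts('scene');x,y,z=np.moveaxis(P,-1,0);im=load('scene')[0]
cv2.imwrite('pics/s5.png',cv2.resize(im[80:220,215:355],(560,560),interpolation=cv2.INTER_CUBIC))"
```

```text
xyz [0.12 0.1  0.63] ang [-0.  0.  0.] | pos [513.4 156.9 124.3] yaw -116.1 w 44.0 F [0.4 0.1 0.1] j6 0.52 t 14.9
```

View pics/s5.png

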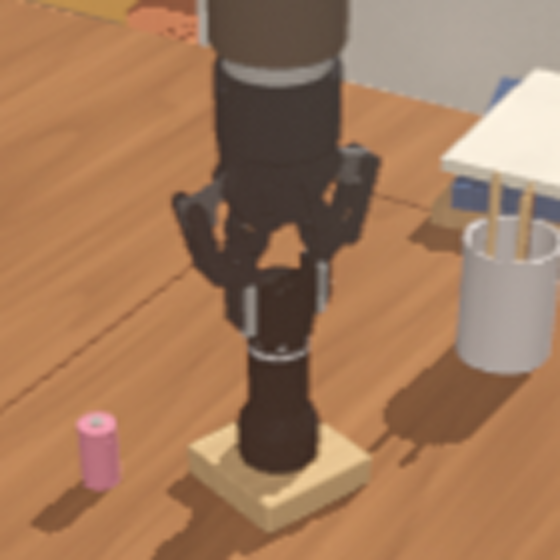

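The aluminium neck shows as a bright ring under the cap at (278,352) and the force is near 0, so the cap is coming off. I'll lift on.

>>> {"name": "move_arm", "arguments": {"moves": [{"gripper": -1, "xyz": [0, 0, -1], "angular": [0, 0, 0]}, {"gripper": -1, "xyz": [0, 0, -2], "angular": [0, 0, 0]}, {"gripper": -1, "xyz": [0, 0, -3], "angular": [0, 0, 0]}, {"gripper": -1, "xyz": [0, 0, -4.5], "angular": [0, 0, 0]}, {"gripper": -1, "xyz": [0, 0, -6], "angular": [0, 0, 0]}, {"gripper": -1, "xyz": [0, 0, -7.5], "angular": [0, 0, 0]}, {"gripper": -1, "xyz": [0, 0, -8.5], "angular": [0, 0, 0]}, {"gripper": -1, "xyz": [0, 0, -8.5], "angular": [0, 0, 0]}, {"gripper": -1, "xyz": [0, 0, -8.5], "angular": [0, 0, 0]}, {"gripper": -1, "xyz": [0, 0, -8.5], "angular": [0, 0, 0]}]}}

```text
clock: 16.2
position: [513.0, 156.7, 208.6]
ee_rot: [0.974, -0.225, -0.001, 0.001]
contact_force: [0.3, 0.2, -0.7]
gripper_width: 43.7
```

```bash
python3 -c "
from h import *
go(514,155.4,118)
cells();P=pts('scene');x,y,z=np.moveaxis(P,-1,0);im=load('scene')[0]
n=(np.hypot(x-514,y-155.5)<24)&(z>100)&(im.max(-1)>110);print('bare neck z',n.sum(),np.percentile(z[n],[2,98]).round(1) if n.any() else '')
print('speeds',abs(arm.read_state()['joint_vel']).max().round(4))
cv2.imwrite('pics/s6.png',cv2.resize(im[60:350,90:380],(590,590),interpolation=cv2.INTER_CUBIC))"
```

```text
xyz [0.15 0.06 9.06] ang [ 0.001  0.001 -0.   ] | pos [513.  156.7 208.6] yaw -116.1 w 43.7 F [ 0.3  0.2 -0.7] j6 0.52 t 16.2
scene [250. 250.] 113 [580.9 -91.9  51. ] zmax 58.0
scene [239. 265.] 129 [ 585.7 -138.5   50.9] zmax 57.7
scene [225. 281.] 140 [ 589.6 -187.8   51.2] zmax 58.1
scene [211. 297.] 157 [ 593.  -234.4   51.5] zmax 58.7
top [365. 209.] 76 [ 591.2 -233.5   51.5] zmax 58.4
top [329. 212.] 77 [ 585.2 -139.3   52.1] zmax 59.6
top [347. 211.] 80 [ 587.6 -187.6   52.6] zmax 59.4
top [311. 214.] 78 [579.9 -91.3  52.1] zmax 59.8
bare neck z 220 [109.5 281.2]
speeds 0.0032
```

View pics/s6.png

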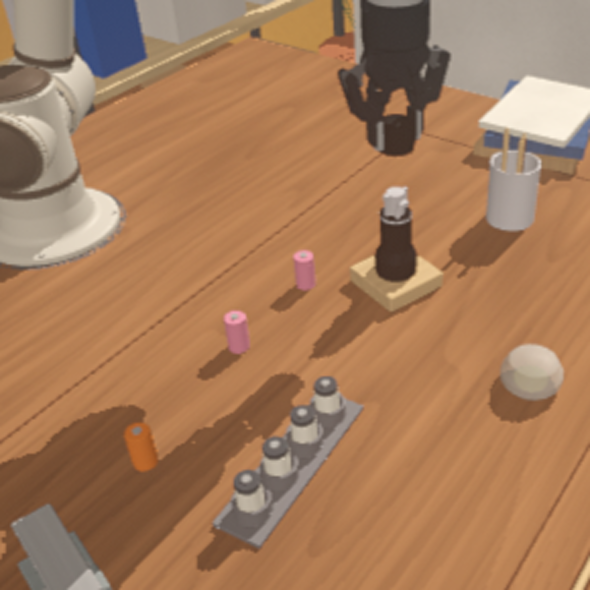

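The cap is held at (397,135), well above the bare neck at (397,200). All four wells are filled and the bystanders are in place. The rim is at about 116 + 88.7 = 205 mm, 61 mm above the neck top.

```bash
python3 -c "
from bench import arm
print(arm.job_done())"
```

```text
the job is handed in; nothing more can be done
None
```

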